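# Set the play scale, then hold the toy hammer level over its balance cradle

## Task

Get the play scale ready for weighing the hammer: take weights off its pan, standing each upright in the plywood tray, just until the red needle of its dial rests inside the green band; the others stay on the pan. Then grip the yellow hammer at the blue band on its handle, where it balances, lift it level, and finish while still holding it: level and still, lengthwise along the cradle's groove, blue band straight over the middle of the cradle and about 8 cm above its seat, touching nothing else. Leave the mug, cube, star and car alone.

Things in the scene. Friction and masses are not known exactly. Their poses are not given: they have to be found in the camera images.
- pan (a joint): how far the sprung scale pan has sunk, in m (0 = top stop, 0.056 = bottom stop). Empty it rests at 0.005; an average 150 g weight sinks it 0.012 (each weight 0.0096 to 0.015, stiffness 123 N/m). The green band on the dial covers 0.016 to 0.031; the red needle turns clockwise, 0.6 rad per 0.01, as the pan sinks. With three weights on it starts past the band; depending on the hidden masses one or two weights must come off (any of them), so look again after each.
- scale: fixed wooden play scale, origin at the centre of its underside, turned about z. Rectangular pan 200 (its x) by 220 (its y), its plate's top 110.5 mm above the bench less the value of joint pan, with an 8 mm rim. The three weights stand in a row along y at about x = -60; the cradle is at x = +50, y = 0; the round white dial (100 across, up to 95 high) with green band and red needle is at x = +155, facing up and tilted 0.6 rad to +x.
- cradle (a point): middle of the seat of the wooden balance cradle on the pan, 40 above the pan plate; rides with the pan. The cradle is a block 40 (x) by 44 (y) with a groove 30 wide that runs along its y axis; two cheeks rise 15 above the seat. z up.
- tray_in (a point): centre of the inner floor of the fixed plywood tray, 190 (its x) by 130 (its y) outside, walls 6 thick and 14 high, floor about 6 above the bench; empty at the start.
- tray: the same tray, origin at the centre of its underside, x along its long side.
- hammer_balance (a point): balance point (centre of mass) of the yellow plastic toy hammer, in the middle of the blue band (22 long) on its handle, 26 above the bench as it lies level. x along the handle towards the head, y along the head, z up. Handle 22 wide (y) and 24 high (z). Head: a cylinder 52 across and 84 long lying along y, centred at x = +53; end disc 52 across whose end is at x = -150. About 240 g, varies.
- hammer: the same hammer; origin 26 straight below its balance point, same axes.
- mug: bystander: white mug with crayons, 76 across, 90 high (crayons to 120), handle at +y; origin at the centre of its underside.
- cube: bystander: green 45 cube, origin at the centre of its underside.
- star: bystander: pink silicone star, 80 across, 14 thick, origin at the centre of its underside.
- car: bystander: small teal and wood toy car, 100 long (its y), 64 wide, 44 high, origin under its centre.
- weight_red_c (a point): red play weight, on the pan at the start. Lower disc 46 across and 16 high, on it a round upright knob 24 across and 36 high (top 52 above the underside). This point is on its axis at half height, 26 above the underside; z up. About 150 g, but each weight differs hidden by up to a quarter.
- weight_red: the same red weight, origin at the centre of its underside.
- weight_blue_c (a point): blue play weight, on the pan at the start. Lower disc 46 across and 16 high, on it a round upright knob 24 across and 36 high (top 52 above the underside). This point is on its axis at half height, 26 above the underside; z up. About 150 g, but each weight differs hidden by up to a quarter.
- weight_blue: the same blue weight, origin at the centre of its underside.
- weight_orange_c (a point): orange play weight, on the pan at the start. Lower disc 46 across and 16 high, on it a round upright knob 24 across and 36 high (top 52 above the underside). This point is on its axis at half height, 26 above the underside; z up. About 150 g, but each weight differs hidden by up to a quarter.
- weight_orange: the same orange weight, origin at the centre of its underside.

How it is judged:
On the way, in this order (a step that is already met when the one before it is completed fails the run):
1. the pan rests with its needle in the green band, every weight stands upright, let go, on the pan or in the tray (value of joint pan between 0.015 and 0.032 m and contact force between each of the arm, the fingers and scale below 0.1 N and velocity of joint pan between -0.01 and 0.01 m/s and (contact force between weight_red and scale above 0.3 N or contact force between weight_red and tray above 0.3 N) and angle between each of weight_red, weight_blue, weight_orange's own z axis and vertical below 0.15 rad and linear speed of each of weight_red, weight_blue, weight_orange below 0.03 m/s and contact force between each of weight_red, weight_blue, weight_orange and the fingers below 0.1 N and (contact force between weight_blue and scale above 0.3 N or contact force between weight_blue and tray above 0.3 N) and (contact force between weight_orange and scale above 0.3 N or contact force between weight_orange and tray above 0.3 N)), for 0.2 s.
2. then the hammer is lifted off the bench in the gripper (height (world z) of hammer_balance above 0.1 m and contact force between hammer and the fingers above 1 N), for 0.2 s.
At the end, for the whole second after the job is handed in: Hammer held, gripped within 30 mm of its balance point, at rest, level to 8 deg, along the groove to 10 deg, balance point within 25 mm sideways of the cradle and 40-120 mm above its seat, clear of scale and weights; pan at 0.015-0.032, untouched; weights upright, at rest on pan or in tray (value of joint pan between 0.015 and 0.032 m and contact force between each of the arm, the fingers and scale below 0.1 N and (contact force between weight_red and scale above 0.3 N or contact force between weight_red and tray above 0.3 N) and angle between each of weight_red, weight_blue, weight_orange's own z axis and vertical below 0.15 rad and linear speed of each of weight_red, weight_blue, weight_orange, hammer below 0.03 m/s and contact force between each of weight_red, weight_blue, weight_orange and the fingers below 0.1 N and (contact force between weight_blue and scale above 0.3 N or contact force between weight_blue and tray above 0.3 N) and (contact force between weight_orange and scale above 0.3 N or contact force between weight_orange and tray above 0.3 N) and z of hammer_balance in the frame of cradle between 0.04 and 0.12 m and horizontal distance between hammer_balance and cradle below 0.025 m and angle between hammer's own z axis and vertical below 0.14 rad and angle between the x axis of hammer and the y axis of scale, either way round below 0.18 rad and contact force between hammer and the fingers above 1 N and contact force between hammer and scale below 0.05 N and contact force between hammer and weight_red below 0.05 N and contact force between hammer and weight_blue below 0.05 N and contact force between hammer and weight_orange below 0.05 N and distance between the grasp point and hammer_balance below 0.03 m); the arm keeps its last pose, push and grip.
It fails at once if the lifted hammer swings more than 20 degrees from level (height (world z) of hammer_balance above 0.1 m and angle between hammer's own z axis and vertical above 0.35 rad).
It fails at once if the mug is moved by more than 30 mm (distance of mug from where it was at the start of the episode above 0.03 m).
It fails at once if the cube is moved by more than 30 mm (distance of cube from where it was at the start of the episode above 0.03 m).
It fails at once if the star is moved by more than 30 mm (distance of star from where it was at the start of the episode above 0.03 m).
It fails at once if the car is moved by more than 30 mm (distance of car from where it was at the start of the episode above 0.03 m).
It also fails if it takes over 72 s, if anything falls off the work surface, if the arm or the gripper's body presses on something with over 40 N, if the wrist force passes 120 N, or if a joint passes its speed limit or range.

## Robot

A 7-joint arm with a two-finger parallel gripper is mounted at the origin on the work surface. World frame = base frame: x ahead of the robot, y to its left, z up, the work surface at z = 0. Lengths are in m, angles in rad, forces in N, time in s.
With the tool pointing down it reaches from about 0.425 to 0.825 m from the base axis. Payload 3.6 kg.
Tool frame: the origin (TCP) lies where the fingers leave the gripper's body, on its centre line; the fingertips stand 73 mm ahead of it and the grasp point (between the pads) lies 54 mm ahead of it; x points along the fingers, y is the direction in which the jaws open and shut, and the axes are right-handed (so a half turn about x gives the same grasp; the last joint's range is limited). The gripper opens to 85 mm and grips with 20 to 120 N. Pads are 22 mm wide; open, the fingers measure 114 mm over their backs; the gripper's body (76 mm by 85 mm) begins 54 mm behind the grasp point. The pads swing forward as they close: fully open they stand 13 mm farther back than shut.
Start: joints at [1.099, 0.615, -0.013, 1.423, 0.008, 1.103, -0.04], TCP at [0.28, -0.586, 0.304] pointing down, gripper open.
Joint ranges: [-3.12, 3.12], [-0.3, 2.06], [-1.34, 1.32], [0.26, 2.42], [-1.36, 4.5], [0.01, 1.98], [-2.84, 2.84]. Speed limits (rad/s): [2.79, 2.79, 3.14, 3.14, 3.14, 3.14, 3.14].

## Interface

Orientations are given as a unit quaternion [x, y, z, w].
In Python, from station import arm, snapshot, camera_info, ticket gives the robot as it stands. Calls block until the motion is done:
- arm.movep(position, orientation): joint-space move of the TCP to a pose.
- arm.line_to(position, velocity=0.15, ori=None): straight line of the TCP; ori=None keeps the orientation; velocity is the mean speed in m/s.
- arm.move_j(angles): joint-space move.
- arm.move_gripper(opening, effort=None): opening from 0.0 (shut) to 1.0 (fully open); effort is the grip in N (None keeps the last); returns when the fingers have stopped.
- arm.pause(seconds).
- arm.ik(position, orientation): joint angles nearest the present ones, or None.
- snapshot(name): name is "side" or "top" or "wrist"; returns the picture (420x560x3 uint8, blue, green, red); there is no depth.
- camera_info(name): a dict with "fx", "fy", "cx", "cy" (pixels), "R" (3x3) and "t" (3): a world point X has camera coordinates R X + t; the wrist camera has in their place "T_tool_cam" (4x4, takes a point from camera to tool coordinates, whose origin is the TCP and whose axes are the tool frame's). Camera axes: x right, y down, z forward; pixel columns grow to the right and rows downward; lengths in m; the calibration is good to about 2 mm. A picture is of the moment at which its call begins: read the wrist's pose just before it. camera_info takes no time and is no camera call.
A pose or a line that the arm cannot do raises arm.MotionError and nothing moves.
- ticket.finish_job(): hands the job in, once; it reports no verdict.
Readings, each from a call of its own:
- arm.read_time(): time.
- arm.read_joint_positions(): joint angles.
- arm.read_dq(): joint speeds.
- arm.read_effort(): joint torques, N m.
- arm.read_tool_pos(): TCP position.
- arm.read_eef_rot(): TCP orientation.
- arm.read_ft_force(): force on the tool from outside, world axes, zero at the start.
- arm.read_wrist_torque(): the same for the moment, N m.
- arm.read_opening(): opening from 0.0 (shut) to 1.0 (fully open).
Only numpy, scipy, OpenCV 4.12 (cv2) and the standard library are available. Lean on these libraries where they do the work, as an engineer would, in place of code of your own. Each camera call takes 0.05 s, during which the arm holds its last target.

## Working session

There is one attempt and no reset: what is moved stays moved. The work goes in short steps, each a Python script; the robot and the scene stay as the last script left them, time stands still between calls to the robot, and variables do not carry over. Pictures are saved under pics/ and viewed, and the job is handed in when it is done.

```bash
ls; mkdir -p pics; python3 - <<'E'
from station import arm, snapshot, camera_info
import cv2
for n in ["side","top","wrist"]:
    cv2.imwrite(f"pics/a_{n}.png",snapshot(n)); print(n,camera_info(n))
print(arm.read_time(),arm.read_tool_pos(),arm.read_eef_rot(),arm.read_opening())
E
```

```text
pics
side {'fx': 389.8764517856649, 'fy': 389.8764517856649, 'cx': 278.8571054845944, 'cy': 215.68614451909428, 'R': array([[ 0.88178437, -0.4714506 , -0.01380785],
       [-0.37087041, -0.67498135, -0.63785211],
       [ 0.29139572,  0.56756895, -0.77003508]]), 't': array([-0.46764606,  0.27435284,  0.70883951])}
top {'fx': 504.0052723340369, 'fy': 504.0052723340369, 'cx': 275.5822847727636, 'cy': 208.94978176178557, 'R': array([[ 0.02826017, -0.99955286,  0.00976984],
       [-0.98973668, -0.02934963, -0.1398567 ],
       [ 0.14008091, -0.0057172 , -0.99012355]]), 't': array([-0.03469077,  0.56913094,  1.23351532])}
wrist {'fx': 294.48321128547553, 'fy': 294.48321128547553, 'cx': 280.9839628884103, 'cy': 209.52432516934746, 'T_tool_cam': array([[ 3.54994964e-04, -3.01446900e-01,  9.53482900e-01,
        -6.94344519e-02],
       [ 9.99999935e-01,  1.67244619e-04, -3.19438942e-04,
        -8.58576795e-04],
       [-6.31710056e-05,  9.53482952e-01,  3.01446939e-01,
        -7.78513311e-02],
       [ 0.00000000e+00,  0.00000000e+00,  0.00000000e+00,
         1.00000000e+00]])}
0.15 [ 0.28008095 -0.58607567  0.30298464] [-0.68943812 -0.15701679  0.68978051 -0.15563953] 0.9977517052127031
```

View pics/a_top.png

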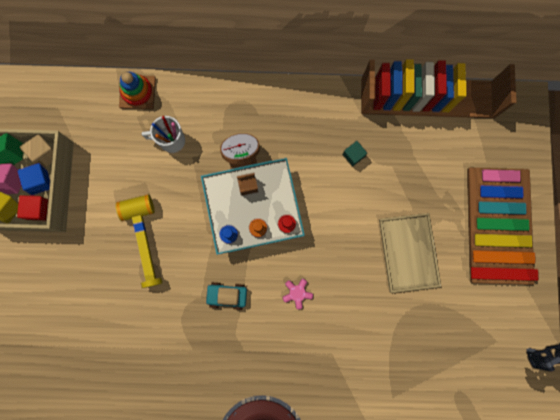

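View pics/a_side.png

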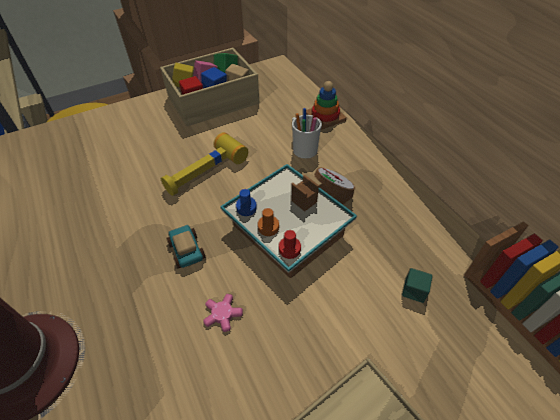

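The top view shows the scale centred near (252,205), with weights at blue (229,233), orange (258,228) and red (288,223). The hammer's blue band is near (139,226), the tray near (410,253) and the dial near (240,150). Next I'll measure these.

```bash
cat > h.py <<'E'
import numpy as np, cv2
from station import arm, snapshot, camera_info, ticket
def ray(n,u,v):
    c=camera_info(n); R=c['R'];t=c['t']
    d=R.T@np.array([(u-c['cx'])/c['fx'],(v-c['cy'])/c['fy'],1.]); return -R.T@t,d
def onz(n,u,v,z):
    o,d=ray(n,u,v); return o+d*(z-o[2])/d[2]
def proj(n,X):
    c=camera_info(n); p=c['R']@np.asarray(X)+c['t']; return np.array([c['fx']*p[0]/p[2]+c['cx'],c['fy']*p[1]/p[2]+c['cy']])
def tri(uv1,uv2):
    o,d=ray('top',*uv1);p,e=ray('side',*uv2)
    s=np.linalg.lstsq(np.c_[d,-e],p-o,rcond=None)[0]
    a=o+s[0]*d;b=p+s[1]*e
    return (a+b)/2,np.linalg.norm(a-b)
def mask(img,lo,hi,roi):
    hsv=cv2.cvtColor(img,cv2.COLOR_BGR2HSV); m=cv2.inRange(hsv,np.array(lo),np.array(hi))
    z=np.zeros_like(m);x0,y0,x1,y1=roi;z[y0:y1,x0:x1]=m[y0:y1,x0:x1];return z
def blobs(m,amin=15):
    n,l,s,c=cv2.connectedComponentsWithStats(m)
    return sorted([(int(s[i,4]),c[i].round(1).tolist(),s[i,:4].tolist()) for i in range(1,n) if s[i,4]>=amin],reverse=True)
E
python3 - <<'E'
from h import *
t=cv2.imread('pics/a_top.png');s=cv2.imread('pics/a_side.png')
cv2.imwrite('pics/z1.png',cv2.resize(t[125:260,190:310],None,fx=4.4,fy=4.4,interpolation=cv2.INTER_CUBIC))
cv2.imwrite('pics/z2.png',cv2.resize(s[155:275,210:360],None,fx=5,fy=5,interpolation=cv2.INTER_CUBIC))
roiT=(190,125,310,260);roiS=(210,155,365,275)
R={'blue':((105,120,60),(125,255,255)),'orange':((6,140,60),(14,255,255)),'red':((0,180,60),(4,255,255)),'red2':((172,150,60),(180,255,255)),'teal':((80,80,40),(100,255,200))}
for k,(a,b) in R.items():
    print(k,'T',blobs(mask(t,a,b,roiT))[:3],'S',blobs(mask(s,a,b,roiS))[:3])
print('ham blue T',blobs(mask(t,*R['blue'],(110,190,165,295))),'S',blobs(mask(s,*R['blue'],(155,130,250,200))))
ye=((20,120,60),(32,255,255))
print('ham yellow T',blobs(mask(t,*ye,(110,190,165,295))),'S',blobs(mask(s,*ye,(155,130,250,200))))
m=mask(t,*R['teal'],roiT); c=max(cv2.findContours(m,cv2.RETR_EXTERNAL,cv2.CHAIN_APPROX_NONE)[0],key=cv2.contourArea)
r=cv2.minAreaRect(c); print(r)
for z in (.075,.08,.085):
  P=np.array([onz('top',*q,z) for q in cv2.boxPoints(r)]);print(z,P.round(4).tolist(),np.linalg.norm(np.roll(P,-1,0)-P,axis=1))
E
```

```text
blue T [(221, [227.9, 233.6], [220, 226, 18, 17])] S [(155, [242.4, 197.8], [236, 189, 14, 21]), (60, [252.3, 204.3], [250, 198, 6, 14]), (18, [214.8, 155.7], [211, 155, 9, 3])]
orange T [(253, [257.6, 227.5], [249, 219, 18, 18]), (212, [247.1, 184.1], [238, 176, 19, 17]), (68, [232.4, 160.5], [222, 155, 22, 10])] S [(377, [267.8, 223.2], [258, 208, 21, 28]), (20, [300.3, 184.5], [297, 182, 8, 7])]
red T [(220, [286.6, 223.6], [279, 216, 17, 17])] S [(308, [288.8, 244.9], [279, 231, 22, 27])]
red2 T [] S []
teal T [(274, [230.4, 187.4], [201, 159, 86, 95]), (180, [280.0, 224.3], [227, 171, 77, 81])] S [(618, [292.0, 230.0], [221, 188, 135, 83]), (156, [277.2, 175.1], [248, 165, 55, 25])]
ham blue T [(68, [139.0, 226.5], [134, 223, 11, 8])] S [(94, [244.0, 194.2], [238, 189, 12, 11]), (46, [214.6, 154.0], [210, 151, 10, 7])]
ham yellow T [(742, [146.5, 261.4], [135, 231, 28, 58]), (619, [133.5, 208.7], [119, 195, 31, 29]), (79, [150.5, 203.9], [147, 194, 8, 20]), (30, [116.6, 211.1], [115, 203, 6, 18])] S [(795, [186.6, 173.9], [161, 154, 54, 42]), (400, [226.1, 145.4], [215, 134, 28, 27]), (198, [239.9, 154.9], [233, 146, 15, 18])]
((228.2110595703125, 189.22193908691406), (59.613800048828125, 116.60154724121094), 35.77011489868164)
0.075 [[0.5322, 0.2395, 0.075], [0.7766, 0.0823, 0.075], [0.6906, -0.0416, 0.075], [0.4507, 0.1176, 0.075]] [0.29055981 0.1508126  0.28791651 0.14660269]
0.08 [[0.5317, 0.2385, 0.08], [0.775, 0.0819, 0.08], [0.6894, -0.0415, 0.08], [0.4505, 0.1171, 0.08]] [0.28937508 0.15019767 0.28674255 0.14600493]
0.085 [[0.5311, 0.2375, 0.085], [0.7735, 0.0815, 0.085], [0.6882, -0.0414, 0.085], [0.4503, 0.1166, 0.085]] [0.28819034 0.14958275 0.2855686  0.14540717]
```

```bash
python3 - <<'E'
from h import *
t=cv2.imread('pics/a_top.png')
cv2.imwrite('pics/z3.png',cv2.resize(t[200:305,365:455],None,fx=5,fy=5,interpolation=cv2.INTER_CUBIC))
cv2.imwrite('pics/z4.png',cv2.resize(t[185:300,105:175],None,fx=5,fy=5,interpolation=cv2.INTER_CUBIC))
E
```

```text
(no output)
```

View pics/z1.png

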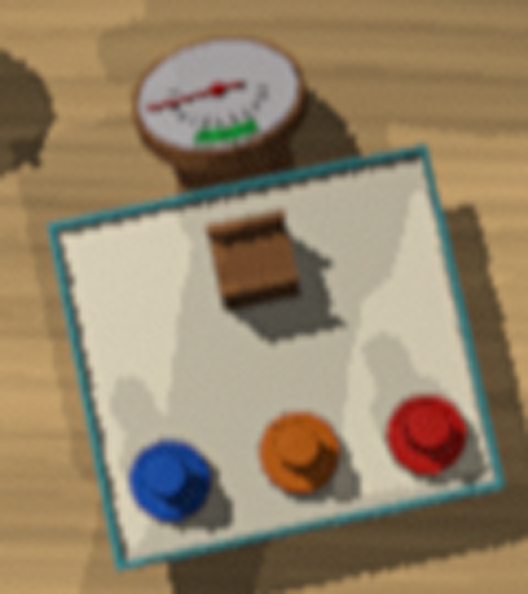

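View pics/z2.png

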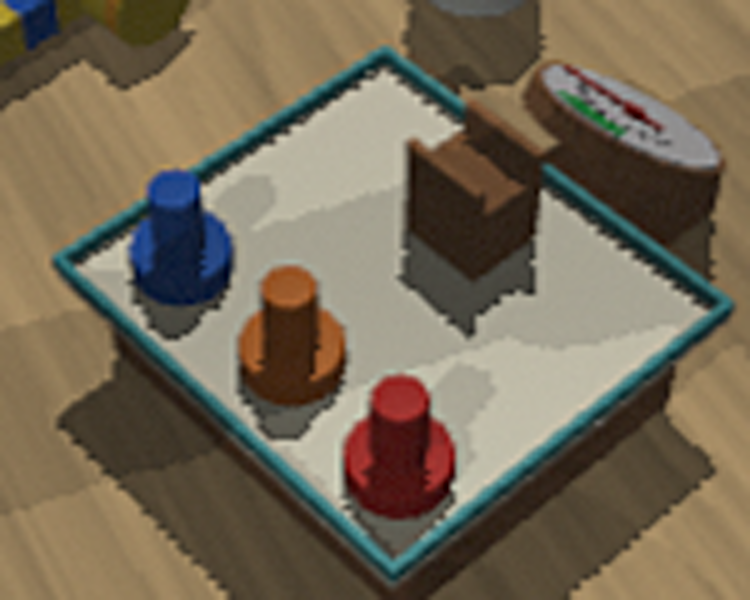

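View pics/z3.png

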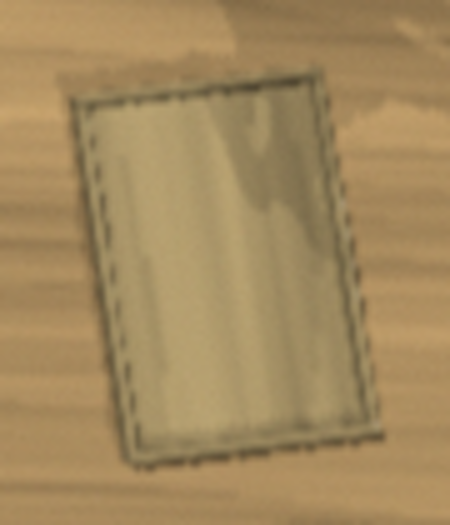

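View pics/z4.png

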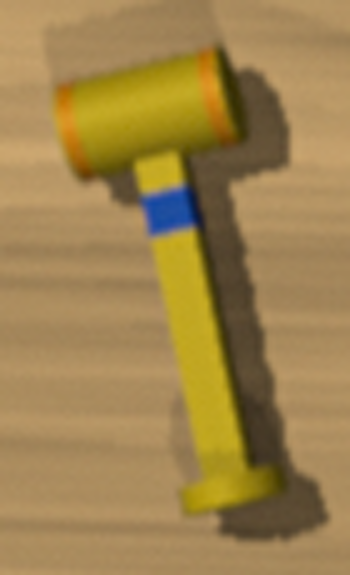

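The needle points left of the hub, past the band, at roughly 0.047. Triangulating from corner and knob picks next.

```bash
python3 - <<'E'
from h import *
T=lambda p:(p[0]/4.4+190,p[1]/4.4+125); S=lambda p:(p[0]/5+210,p[1]/5+155)
P=[]
for a,b in [((50,225),(385,50)),((120,567),(58,260)),((502,487),(393,577)),((425,148),(730,305))]:
    X,e=tri(T(a),S(b));print('rim',X.round(4),round(e,4));P.append(X)
P=np.array(P);print('len',np.linalg.norm(np.roll(P,-1,0)-P,axis=1),'ctr',P.mean(0))
yx=(P[0]-P[1]+P[3]-P[2]);print('yaw x',np.arctan2(yx[1],yx[0]));yy=(P[0]-P[3]+P[1]-P[2]);print('yaw y-90',np.arctan2(-yy[0],yy[1]))
yaw=np.arctan2(yx[1],yx[0]);c=P.mean(0)
Rz=np.array([[np.cos(yaw),-np.sin(yaw)],[np.sin(yaw),np.cos(yaw)]])
for n,a,b in [('blue',(167,474),(174,182)),('orange',(299,450),(288,283)),('red',(429,430),(399,390))]:
    X,e=tri(T(a),S(b)); print(n,'knobtop',X.round(4),round(e,4),'scale fr',(Rz.T@(X-c)[:2]).round(4))
print('cradle',[Rz@np.array([.05,0])+c[:2]])
t=cv2.imread('pics/a_top.png');s=cv2.imread('pics/a_side.png')
# tray corners
Q=np.array([onz('top',x/5+365,y/5+200,.02) for x,y in [(70,97),(322,70),(382,435),(133,465)]]);print('tray',Q.round(4).tolist(),Q.mean(0),np.linalg.norm(np.roll(Q,-1,0)-Q,axis=1))
# hammer: band top face z .038; handle axis
print('band',onz('top',105+171/5,185+211/5,.038),'tri',tri((105+171/5,185+211/5),(214.6,154)))
for p in [(162,165),(189,250),(226,470)]: print(onz('top',105+p[0]/5,185+p[1]/5,.038))
print('cap',onz('top',105+233/5,185+490/5,.03),'head',onz('top',105+150/5,185+112/5,.052))
# dial
for nm,p in [('hub',(218,90)),('needle',(150,107)),('tail',(243,85)),('g1',(197,136)),('g2',(257,130)),('dc',(220,97))]: print(nm,onz('top',*T(p),.07).round(4))
E
```

```text
rim [0.6433 0.1688 0.0687] 0.001
rim [0.4522 0.1206 0.0691] 0.0021
rim [ 0.503  -0.0903  0.0673] 0.0025
rim [ 0.6946 -0.0425  0.07  ] 0.002
len [0.19713397 0.21694649 0.19742708 0.21737672] ctr [0.57327481 0.03914152 0.06878928]
yaw x 0.24597592891257283
yaw y-90 0.2372798228746805
blue knobtop [0.4998 0.0921 0.1212] 0.002 scale fr [-0.0584  0.0693]
orange knobtop [0.516  0.0219 0.1192] 0.0043 scale fr [-0.0598 -0.0028]
red knobtop [ 0.5284 -0.0474  0.1208] 0.0039 scale fr [-0.0646 -0.073 ]
cradle [array([0.62176981, 0.05131667])]
tray [[0.5536, -0.2843, 0.02], [0.5714, -0.4141, 0.02], [0.3865, -0.4417, 0.02], [0.3681, -0.3159, 0.02]] [ 0.4698821  -0.36399884  0.02      ] [0.13104566 0.186884   0.12716635 0.1881511 ]
band [0.51376885 0.32292348 0.038     ] tri (array([0.51391905, 0.32206527, 0.04086841]), np.float64(0.000878415827276748))
[0.53688035 0.32897888 0.038     ]
[0.49441654 0.31263043 0.038     ]
[0.38584833 0.28725445 0.038     ]
cap [0.37606034 0.28504558 0.03      ] head [0.561722   0.33296112 0.052     ]
hub [0.7239 0.0769 0.07  ]
needle [0.7128 0.1153 0.07  ]
tail [0.7273 0.0628 0.07  ]
g1 [0.6966 0.0878 0.07  ]
g2 [0.7012 0.0539 0.07  ]
dc [0.7198 0.0756 0.07  ]
```

```bash
cat >> h.py <<'E'
from scipy.spatial.transform import Rotation as Ro
def down(yaw):  # tool x down, tool y at angle yaw in xy
    x=np.array([0,0,-1.]);y=np.array([np.cos(yaw),np.sin(yaw),0]);return Ro.from_matrix(np.c_[x,y,np.cross(x,y)]).as_quat()
def best(p,yaw):
    q=np.array(arm.read_joint_positions());o=[]
    for k in (0,np.pi):
        j=arm.ik(p,down(yaw+k))
        if j is not None:o.append((np.abs(np.array(j)-q).max(),yaw+k,j))
    return sorted(o,key=lambda a:a[0])
def wray(u,v,pos,quat):
    c=camera_info('wrist');M=c['T_tool_cam'];R=Ro.from_quat(quat).as_matrix()
    d=R@M[:3,:3]@np.array([(u-c['cx'])/c['fx'],(v-c['cy'])/c['fy'],1.]);return R@M[:3,3]+np.asarray(pos),d
def won(u,v,z,pos,quat):
    o,d=wray(u,v,pos,quat);return o+d*(z-o[2])/d[2]
E
python3 - <<'E'
from h import *
for n,p in [('blue',(167,474)),('orange',(299,450)),('red',(429,430))]: print(n,onz('top',p[0]/4.4+190,p[1]/4.4+125,.115))
p=[.526,-.047,.30]
for b in best(p,.24): print(b[0],b[1],np.round(b[2],2))
b=best(p,.24)[0]
arm.movep(p,down(b[1]))
pos,q=arm.read_tool_pos(),arm.read_eef_rot();im=snapshot('wrist');cv2.imwrite('pics/w1.png',im)
print(list(pos),list(q),arm.read_time())
E
```

```text
blue [0.49934753 0.09295118 0.115     ]
orange [0.51434222 0.02265386 0.115     ]
red [ 0.52720236 -0.0469173   0.115     ]
0.7291686162107152 0.24 [ 0.37  0.47 -0.47  1.77  0.25  0.96  0.03]
2.6337124680920168 3.3815926535897933 [-0.18  0.44  0.33  1.79 -0.18  0.94 -2.67]
[np.float64(0.5260661004579945), np.float64(-0.048688506300112414), np.float64(0.2998228306610659)] [np.float64(0.43710759199063387), np.float64(0.555464873843841), np.float64(-0.4377023954278533), np.float64(0.5557088626128924)] 2.325
```

View pics/w1.png

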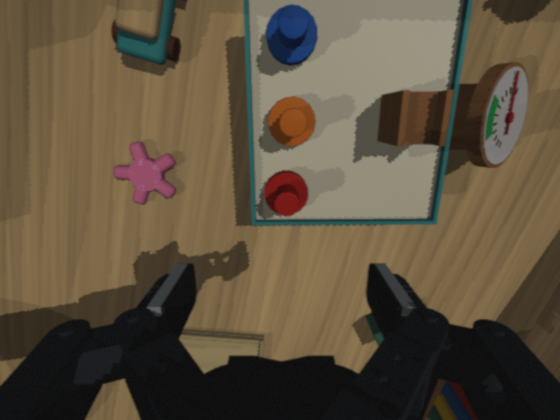

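The wrist view shows knob tops at red (287,202), orange (293,122) and blue (292,27), and pan rim corners at (255,224) and (437,221). Cross-checking these.

```bash
python3 - <<'E'
from h import *
pos,q=arm.read_tool_pos(),arm.read_eef_rot()
def t3(uvt,uvs,uvw):
    A=np.zeros((3,3));b=np.zeros(3);L=[]
    for o,d in [ray('top',*uvt),ray('side',*uvs),wray(*uvw,pos,q)]:
        d=d/np.linalg.norm(d);M=np.eye(3)-np.outer(d,d);A+=M;b+=M@o;L.append((o,M))
    X=np.linalg.solve(A,b);return X.round(4),[round(float(np.linalg.norm(M@(X-o))),4) for o,M in L]
T=lambda p:(p[0]/4.4+190,p[1]/4.4+125); S=lambda p:(p[0]/5+210,p[1]/5+155)
for n,a,b,w in [('blue',(167,474),(174,182),(292,27)),('orange',(299,450),(288,283),(293,122)),('red',(429,430),(399,390),(287,202))]:
    print(n,t3(T(a),S(b),w),won(*w,.115,pos,q).round(4))
print('corner',t3(T((502,487)),S((393,577)),(255,224)),t3(T((425,148)),S((730,305)),(437,221)))
E
```

```text
blue (array([0.5003, 0.0917, 0.1208]), [0.0017, 0.0006, 0.0014]) [0.5011 0.0921 0.115 ]
orange (array([0.5174, 0.0239, 0.116 ]), [0.0034, 0.0017, 0.0022]) [0.5189 0.0255 0.115 ]
red (array([ 0.53  , -0.0448,  0.1152]), [0.0035, 0.0022, 0.0023]) [ 0.5307 -0.0426  0.115 ]
corner (array([ 0.5047, -0.0896,  0.0644]), [0.0026, 0.0005, 0.0023]) (array([ 0.6967, -0.0404,  0.0673]), [0.0029, 0.0008, 0.003])
```

```bash
python3 - <<'E'
from h import *
Q=down(.24)
arm.move_gripper(.6,40)
arm.movep([.5297,-.0445,.22],Q)
arm.line_to([.5297,-.0445,.157],.1)
print(arm.read_tool_pos(),arm.read_ft_force())
arm.move_gripper(0,40)
print(arm.read_opening(),arm.read_tool_pos(),arm.read_ft_force())
arm.line_to([.5297,-.0445,.27],.12)
print(arm.read_opening(),arm.read_ft_force())
arm.pause(.5)
pos,q=arm.read_tool_pos(),arm.read_eef_rot();cv2.imwrite('pics/w2.png',snapshot('wrist'));cv2.imwrite('pics/t2.png',snapshot('top')[110:310,180:380]);
cv2.imwrite('pics/s2.png',snapshot('side'))
print(list(pos),arm.read_time())
E
```

```text
[ 0.5303211  -0.04442207  0.1577916 ] [-0.17199625  0.78606793  0.8532398 ]
0.2691798624957745 [ 0.53010953 -0.04452424  0.15740467] [ 0.83065042 -0.34830323 -0.24086591]
0.2694715975660458 [ 0.39059645  0.30950751 -3.30261408]
[np.float64(0.5296907607451476), np.float64(-0.044467047615165844), np.float64(0.2699101707886721)] 6.0583
```

View pics/w2.png

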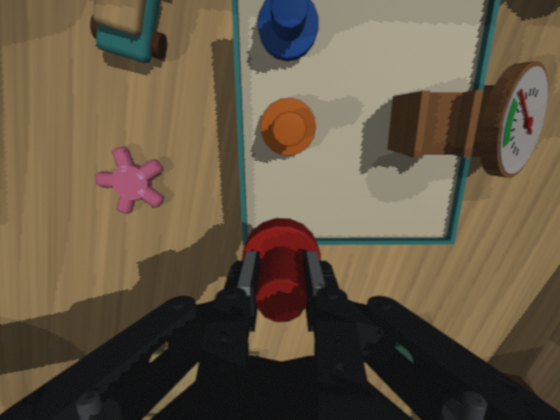

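View pics/s2.png

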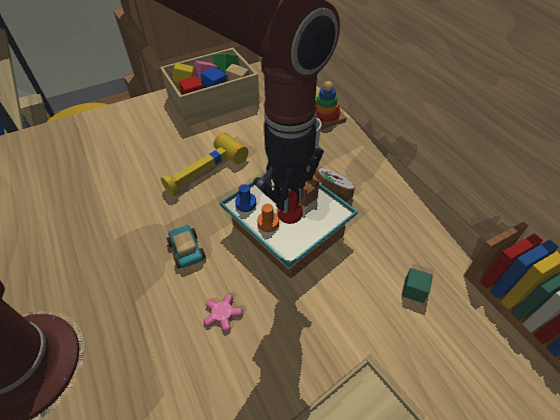

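```bash
python3 - <<'E'
import cv2
a=cv2.imread('pics/w2.png')[55:185,470:560];cv2.imwrite('pics/w2z.png',cv2.resize(a,None,fx=4.5,fy=4.5,interpolation=cv2.INTER_CUBIC))
a=cv2.imread('pics/w1.png')[55:180,460:550];cv2.imwrite('pics/w1z.png',cv2.resize(a,None,fx=4.5,fy=4.5,interpolation=cv2.INTER_CUBIC))
E
```

```text
(no output)
```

View pics/w2z.png

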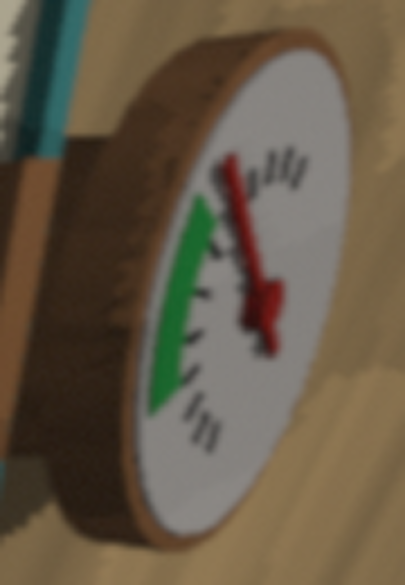

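View pics/w1z.png

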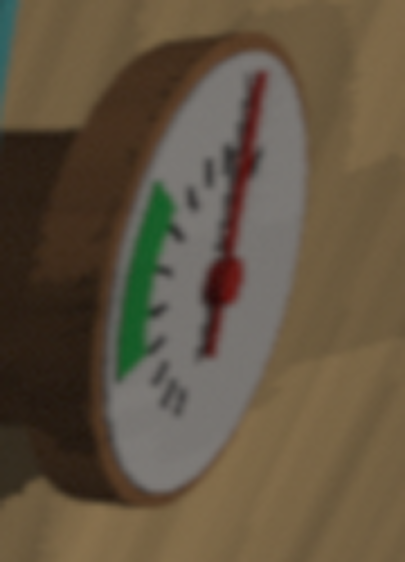

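```bash
cat >> h.py <<'E'
def dial(P,f,off,pos,q,yaw=.241,ctr=(.5735,.0395)):
    Rz=Ro.from_euler('z',yaw).as_matrix(); n=Rz@np.array([np.sin(.6),0,np.cos(.6)])
    O=np.array([*ctr,0])+Rz@np.array([.155,0,.067]); e1=Rz@np.array([np.cos(.6),0,-np.sin(.6)]);e2=Rz@[0,1,0]
    r={}
    for k,(x,y) in P.items():
        o,d=wray(x/f+off[0],y/f+off[1],pos,q);X=o+d*(n@(O-o))/(n@d)-O;r[k]=np.array([e1@X,e2@X])
    return r
E
python3 - <<'E'
from h import *
pos,q=arm.read_tool_pos(),arm.read_eef_rot()
P=dict(tip=(230,160),tail=(273,350),hub=(265,305),g1o=(200,200),g1i=(217,230),g2o=(150,412),g2i=(180,390),top=(307,48),bot=(170,538),l=(132,400),r=(350,180))
r=dial(P,4.5,(470,55),pos,q)
for k in r: print(k,(r[k]*1000).round(1))
c=(r['top']+r['bot']+r['l']+r['r'])/4;print('c',c)
a=lambda v:np.degrees(np.arctan2(v[1],v[0]))
for k in ('g1o','g1i','g2o','g2i'):print(k,a(r[k]-c))
print('needle',a(r['tip']-r['tail']),a(r['tip']-r['hub']))
E
```

```text
tip [-25.7  27. ]
tail [19.5 -7.7]
hub [8.8 1.4]
g1o [-35.2  20. ]
g1i [-24.4  15.1]
g2o [-36.4 -17.2]
g2i [-24.6 -13.7]
top [-1.5 47.5]
bot [-12.3 -43.6]
l [-45.7 -14.5]
r [39.7 26. ]
c [-0.00496313  0.00382425]
g1o 151.86223590166307
g1i 149.83831257183442
g2o -146.17965328811925
g2i -138.11801528599403
needle 142.49963768974544 143.44909801825074
```

Read in the dial plane, the needle is about 11° past the green end, so roughly 0.034 and still outside. I'll put red in the tray, then look again.

```bash
cat >> h.py <<'E'
def setdown(x,y,Q,z0,zmin,up=.27):
    arm.movep([x,y,z0+.06],Q);arm.line_to([x,y,z0],.1);arm.pause(.2)
    f0=np.array(arm.read_ft_force());z=z0
    while z>zmin:
        z-=.001;arm.line_to([x,y,z],.03);f=np.array(arm.read_ft_force())-f0
        if f[2]>1.5:break
    print('contact z',round(z,4),f.round(2),arm.read_tool_pos())
    arm.move_gripper(.6);arm.line_to([x,y,up],.2)
E
python3 - <<'E'
from h import *
c,s=np.cos(.169),np.sin(.169)
x,y=.470+.045*c,-.364+.045*s
b=best([x,y,.16],.169+np.pi/2); b+=best([x,y,.16],.24)
for k in b: print(k[0],k[1],np.round(k[2],2))
E
```

```text
0.8426327627319371 4.88138898038469 [ 0.58  0.74 -0.01  1.65  0.01  0.76 -0.84]
1.7056539536849193 1.7397963267948966 [ 1.    0.86 -0.78  1.63  0.71  0.95  1.71]
0.49135677457953547 0.24 [ 0.79  0.76 -0.38  1.64  0.37  0.81  0.49]
1.5892263131646471 3.3815926535897933 [ 0.07  0.93  0.94  1.66 -0.87  1.02 -1.59]
```

```bash
python3 - <<'E'
from h import *
c,s=np.cos(.169),np.sin(.169)
setdown(.470+.045*c,-.364+.045*s,down(.24),.107,.095)
arm.movep([.526,-.03,.30],down(.24));arm.pause(.3)
pos,q=arm.read_tool_pos(),arm.read_eef_rot();im=snapshot('wrist');cv2.imwrite('pics/w3.png',im);cv2.imwrite('pics/t3.png',snapshot('top'))
cv2.imwrite('pics/w3z.png',cv2.resize(im[50:190,460:560],None,fx=4.2,fy=4.2,interpolation=cv2.INTER_CUBIC))
print(list(pos),list(q),arm.read_time())
E
```

```text
contact z 0.101 [-1.66  0.33  4.52] [ 0.51443099 -0.35648309  0.10162436]
[np.float64(0.5261020849287456), np.float64(-0.030915626058349764), np.float64(0.2998052010968853)] [np.float64(0.4369493496303356), np.float64(0.5559429873149545), np.float64(-0.4371060658456359), np.float64(0.5558245657704433)] 12.775
```

View pics/w3z.png

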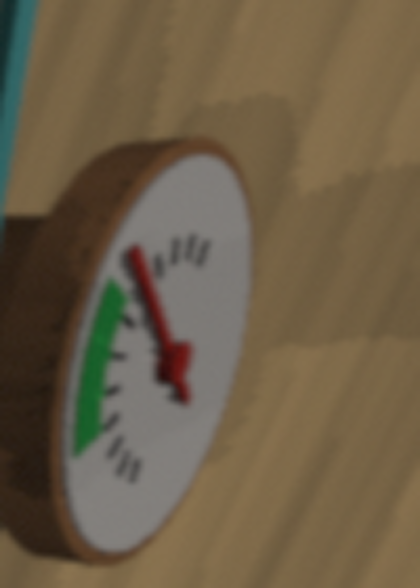

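View pics/t3.png

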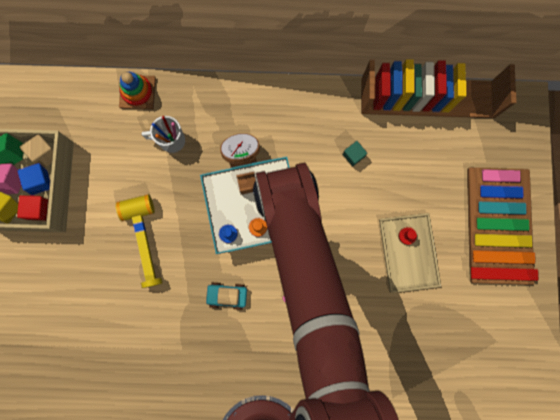

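View pics/w3.png

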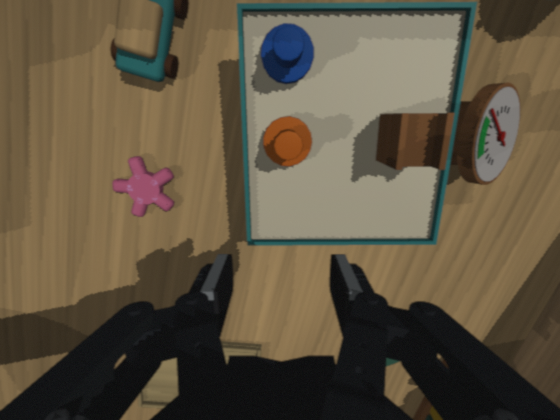

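Red is upright in the tray at (408,236), and the needle sits near the upper end of the band. I'll read the dial from both views to be sure.

```bash
python3 - <<'E'
import cv2
a=cv2.imread('pics/t3.png')[128:168,215:265];cv2.imwrite('pics/t3z.png',cv2.resize(a,None,fx=12,fy=12,interpolation=cv2.INTER_CUBIC))
E
```

```text
(no output)
```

View pics/t3z.png

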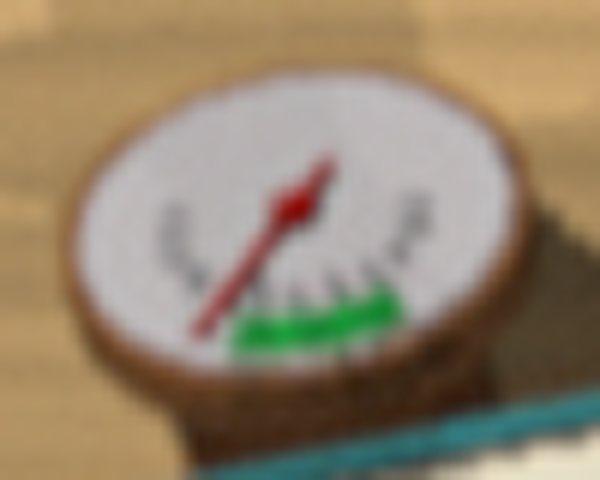

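```bash
python3 - <<'E'
from h import *
yaw=.241;Rz=Ro.from_euler('z',yaw).as_matrix(); n=Rz@np.array([np.sin(.6),0,np.cos(.6)])
O=np.array([.5735,.0395,0])+Rz@np.array([.155,0,.067]); e1=Rz@np.array([np.cos(.6),0,-np.sin(.6)]);e2=Rz@[0,1,0]
def f(x,y):
    o,d=ray('top',x/12+215,y/12+128);X=o+d*(n@(O-o))/(n@d)-O;return np.array([e1@X,e2@X])*1000
a=lambda v:np.degrees(np.arctan2(v[1],v[0]))%360
c=f(297,222);E=[f(77,240),f(517,200),f(310,70),f(285,370)]
print(c,np.mean(E,0),[np.linalg.norm(e-np.mean(E,0)).round(1) for e in E])
c=np.mean(E,0)
for p in [(240,322),(235,355),(392,292),(403,322)]: print(f(*p)-c,a(f(*p)-c))
print('needle',a(f(203,330)-f(330,160)),a(f(203,330)-f(293,207)),'hub',f(293,207)-c)
t=cv2.imread('pics/a_top.png')
print('start needle',a(f((150/4.4+190-215)*12,(107/4.4+125-128)*12)-f((243/4.4+190-215)*12,(85/4.4+125-128)*12)))
E
```

```text
[-2.88141854  0.51539721] [-1.67743125  0.33335623] [np.float64(46.8), np.float64(46.5), np.float64(47.9), np.float64(46.8)]
[-28.58188564  15.86459026] 150.96720627188185
[-38.30632331  18.15818049] 154.63784737702048
[-29.05672802 -16.06591165] 208.93888048947025
[-38.884161   -16.94017958] 203.54071433438506
needle 143.7990067226272 144.35234079159392 hub [3.79691594 0.36460535]
start needle 92.4932372866855
```

Both views put the needle about 10° past the band, at about 0.034 (start reading 0.049). A second weight has to come off, so I'll take orange.

```bash
python3 - <<'E'
from h import *
pos,q=arm.read_tool_pos(),arm.read_eef_rot()
X=won(288,144,.1285,pos,q);print(X)
x,y=.517,.0245
x,y=(x+X[0])/2,(y+X[1])/2
if np.hypot(x-X[0],y-X[1])>.005: raise SystemExit('disagree')
Q=down(.24)
arm.movep([x,y,.235],Q);arm.line_to([x,y,.172],.1)
print(arm.read_tool_pos(),arm.read_ft_force())
arm.move_gripper(0,40);print(arm.read_opening())
arm.line_to([x,y,.28],.12);print(arm.read_opening())
c,s=np.cos(.169),np.sin(.169)
setdown(.470-.04*c,-.364-.04*s,Q,.108,.095)
arm.movep([.526,-.03,.30],Q);arm.pause(.3)
pos,q=arm.read_tool_pos(),arm.read_eef_rot();im=snapshot('wrist');cv2.imwrite('pics/w4.png',im);cv2.imwrite('pics/t4.png',snapshot('top'))
print(list(pos),list(q),arm.read_time())
E
```

```text
[0.51846423 0.02650414 0.1285    ]
[0.51828508 0.02538688 0.17260249] [-0.51249888  0.67707038  0.17905686]
0.26546577368576046
0.2665235617560038
contact z 0.102 [-1.26  1.81  7.41] [ 0.43065268 -0.37074811  0.10265728]
[np.float64(0.5259967901562226), np.float64(-0.030897090356668794), np.float64(0.2998642004982657)] [np.float64(0.43690524780352763), np.float64(0.5559343364140988), np.float64(-0.4370883333090387), np.float64(0.5558818281997355)] 22.5083
```

View pics/w4.png

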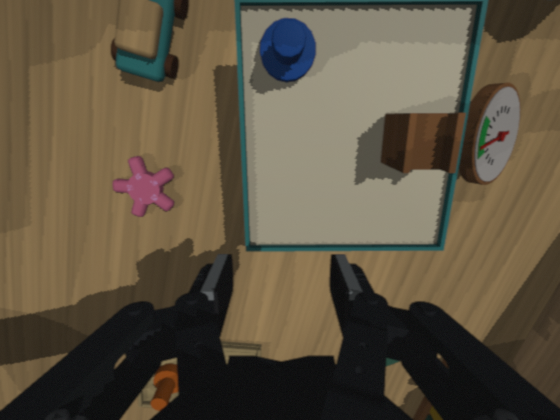

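View pics/t4.png

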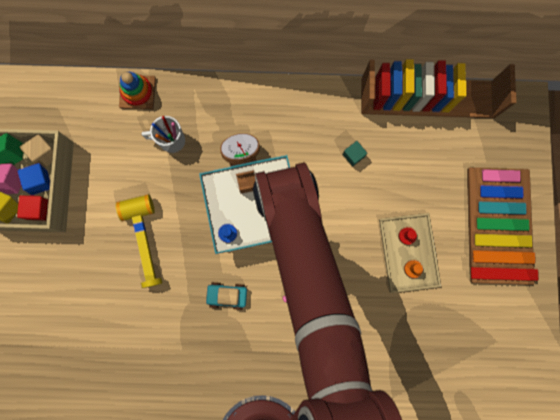

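The needle is now inside the band, at roughly 0.02. Red (408,236) and orange (415,270) stand upright in the tray. On to the hammer: check IK, then take a hover look.

```bash
python3 - <<'E'
from h import *
g=[.513,.3225,.2]; 
for b in best(g,.262+np.pi/2): print('g',b[1],np.round(b[2],2))
for b in best([.622,.0515,.265],.24): print('f',b[1],np.round(b[2],2))
p=[.48,.30,.28]
b=best(p,.262+np.pi/2)[0]
arm.movep([.45,.15,.3],down(b[1])) 
arm.movep(p,down(b[1]));arm.move_gripper(.75)
pos,q=arm.read_tool_pos(),arm.read_eef_rot();im=snapshot('wrist');cv2.imwrite('pics/w5.png',im)
print(list(pos),b[1],arm.read_time())
E
```

```text
g 1.8327963267948966 [-0.14  0.79 -0.81  1.66  0.66  0.99  0.66]
g 4.97438898038469 [-0.56  0.66 -0.07  1.67  0.06  0.81 -1.96]
f 0.24 [ 0.16  0.65 -0.48  1.54  0.33  1.03 -0.17]
f 3.3815926535897933 [-0.34  0.64  0.38  1.56 -0.27  1.   -2.78]
[np.float64(0.48063274152661584), np.float64(0.298496883282846), np.float64(0.2801901275376778)] 1.8327963267948966 24.425
```

View pics/w5.png

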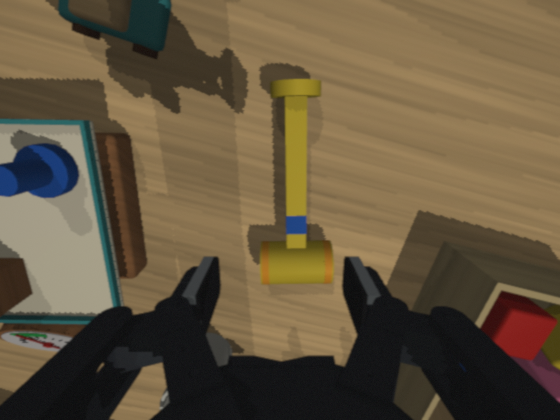

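The wrist view shows the band at (296,224) and the handle axis from (296,97) to (297,247).

```bash
python3 - <<'E'
from h import *
pos,q=arm.read_tool_pos(),arm.read_eef_rot()
im=cv2.imread('pics/w5.png')
b=blobs(mask(im,(105,120,60),(125,255,255),(270,200,320,245)));print(b)
m=mask(im,(20,120,60),(32,255,255),(260,100,330,215))
hh=[(np.nonzero(m[r])[0].mean(),r) for r in (110,205)];print(hh)
B=won(*b[0][1],.038,pos,q);print('band',B)
A=[won(*p,.038,pos,q) for p in hh];d=A[1]-A[0];print('yaw',np.arctan2(d[1],d[0]),A)
E
```

```text
[(317, [295.7, 224.5], [286, 217, 21, 17])]
[(np.float64(295.5), 110), (np.float64(295.5), 205)]
band [0.51460629 0.32603187 0.038     ]
yaw 0.27489581112570866 [array([0.39676973, 0.29256313, 0.038     ]), array([0.49253161, 0.31957144, 0.038     ])]
```

```bash
python3 - <<'E'
from h import *
Q=down(.270+np.pi/2);x,y=.514,.3245
arm.movep([x,y,.18],Q);arm.line_to([x,y,.080],.1)
print(arm.read_tool_pos(),arm.read_ft_force(),arm.read_wrist_torque())
arm.move_gripper(0,90);print(arm.read_opening(),arm.read_ft_force())
arm.pause(.2)
arm.line_to([x,y,.10],.05);print(arm.read_opening(),arm.read_ft_force(),arm.read_wrist_torque())
cv2.imwrite('pics/s6.png',snapshot('side'));cv2.imwrite('pics/w6.png',snapshot('wrist'));print(arm.read_time())
E
```

```text
[0.51432837 0.32494825 0.08075024] [0.34992919 0.74179424 0.44455601] [-0.00394527  0.01319572 -0.0358478 ]
0.24205456561957642 [-0.38487899 -1.35862976  4.61286695]
0.24333058523450007 [-0.33406149  0.78331331 -2.47191443] [ 0.03384139  0.07382833 -0.02869646]
27.3917
```

View pics/s6.png

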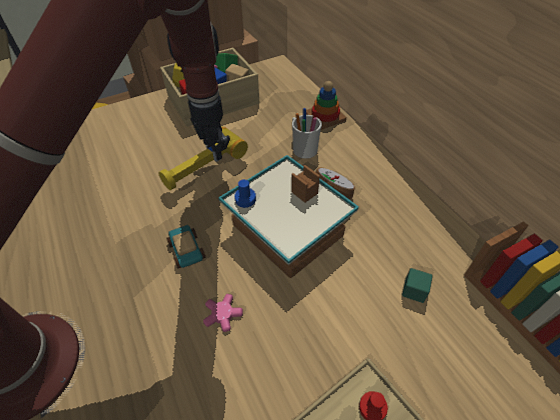

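View pics/w6.png

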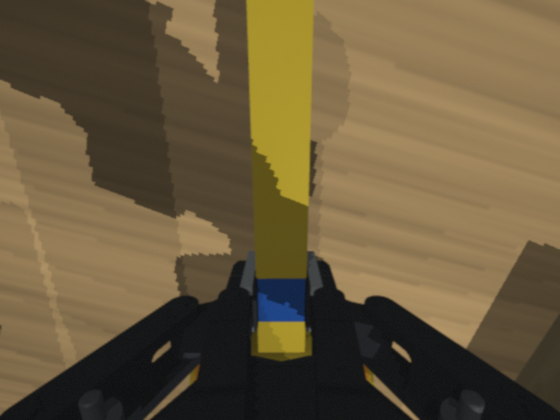

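Hammer is off the bench, level, with the band (282,300) between the pads. Carrying it on.

```bash
python3 - <<'E'
from h import *
p=np.array(arm.read_tool_pos());q=arm.read_eef_rot()
print('band vs grasp',won(282,300,.058,p,q)-p)
x,y=.514,.3245
arm.line_to([x,y,.28],.1);arm.pause(.3)
cx,cy=np.array([.5735,.0395])+.05*np.array([np.cos(.241),np.sin(.241)])
print(cx,cy)
N=5;y0=.270+np.pi/2;y1=.241
for i in range(1,N+1):
    f=i/N;arm.line_to([x+f*(cx-x),y+f*(cy-y),.28],.09,ori=down(y0+f*(y1-y0)))
arm.pause(.4)
print(arm.read_opening(),arm.read_tool_pos(),arm.read_ft_force(),arm.read_time())
for n in('side','top','wrist'):cv2.imwrite(f'pics/{n}7.png',snapshot(n))
E
```

```text
band vs grasp [-0.00041847  0.00136229 -0.041705  ]
0.6220549893298136 0.05143369226943968
0.2421807303332367 [0.62198371 0.05168506 0.28000807] [-0.65041184  0.13333911 -2.65162666] 34.0417
```

View pics/side7.png

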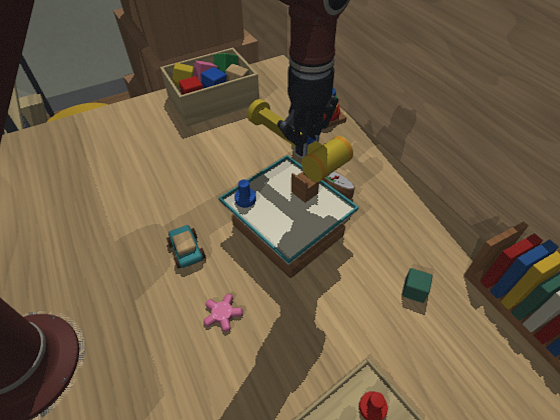

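View pics/top7.png

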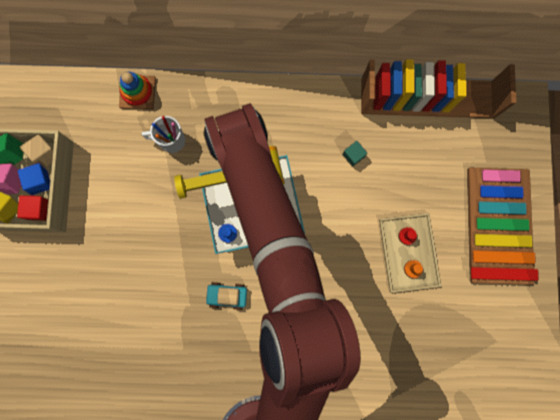

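View pics/wrist7.png

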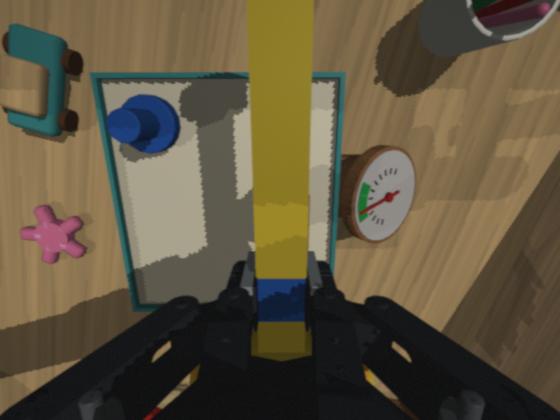

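The hammer is level above the cradle, with the band at (282,300) still between the pads. Checking the needle angle in this clear dial view, and refining the cradle position from the earlier top and side images.

```bash
python3 - <<'E'
import cv2
a=cv2.imread('pics/wrist7.png')[140:250,335:425];cv2.imwrite('pics/w7z.png',cv2.resize(a,None,fx=5,fy=5,interpolation=cv2.INTER_CUBIC))
a=cv2.imread('pics/w4.png')[90:190,370:480];cv2.imwrite('pics/w4z.png',cv2.resize(a,None,fx=5,fy=5,interpolation=cv2.INTER_CUBIC))
a=cv2.imread('pics/s6.png')[145:225,270:360];cv2.imwrite('pics/s6z.png',cv2.resize(a,None,fx=6,fy=6,interpolation=cv2.INTER_CUBIC))
E
```

```text
(no output)
```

View pics/w7z.png

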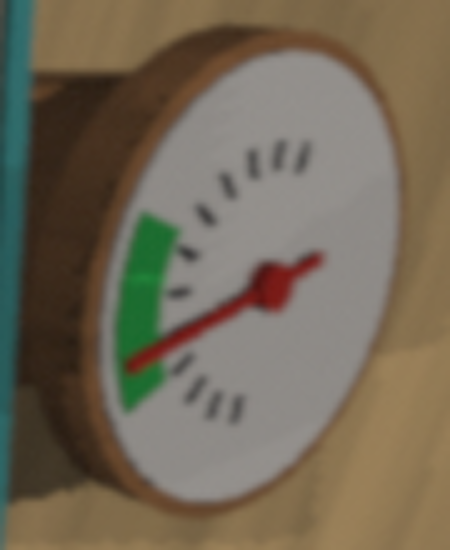

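View pics/w4z.png

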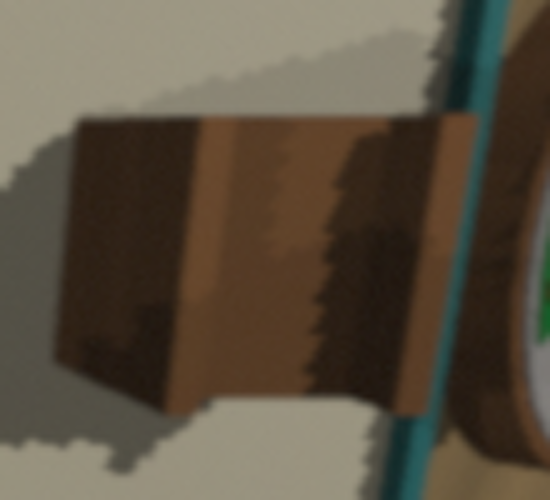

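View pics/s6z.png

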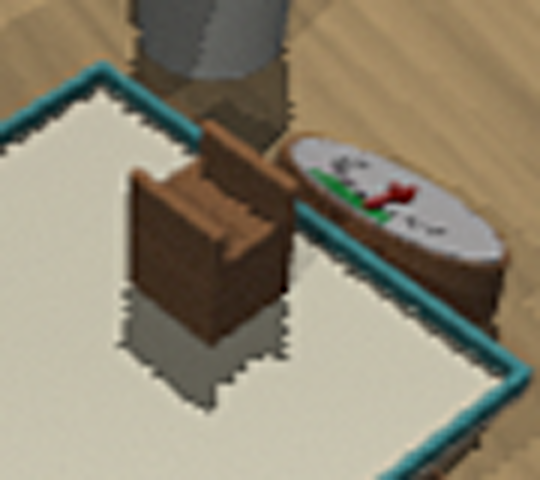

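```bash
python3 - <<'E'
from h import *
pos=[.5259968,-.0308971,.2998643];q=[.436905,.555934,-.437088,.555882]
C=[won(x/5+370,y/5+90,.146,pos,q) for x,y in [(200,117),(478,117),(425,415),(167,412)]]
print(np.round(C,4),np.mean(C,0),np.linalg.norm(np.roll(C,-1,0)-C,axis=1))
# side: cheek top corners
S=[onz('side',x/6+270,y/6+145,.146) for x,y in [(135,172),(205,125),(295,188),(222,243)]]
print(np.mean(S,0),np.linalg.norm(np.roll(S,-1,0)-S,axis=1))
E
```

```text
[[0.5979 0.0692 0.146 ]
 [0.6368 0.0787 0.146 ]
 [0.6472 0.0365 0.146 ]
 [0.6086 0.0276 0.146 ]] [0.62263259 0.05300871 0.146     ] [0.04010705 0.04338089 0.03957889 0.0429168 ]
[0.62250156 0.05046998 0.146     ] [0.03428306 0.04349351 0.03686276 0.04474951]
```

The cradle measurements agree with the current pose to within 2 mm, and the measured sizes match 40 × 44. Lowering to 8 cm above the seat, then handing in.

```bash
python3 - <<'E'
from h import *
arm.line_to([.6224,.0520,.265],.05,ori=down(.241));arm.pause(1.0)
print(arm.read_opening(),arm.read_tool_pos(),arm.read_ft_force(),np.abs(arm.read_dq()).max(),arm.read_time())
cv2.imwrite('pics/side8.png',snapshot('side'));im=snapshot('wrist');cv2.imwrite('pics/w8.png',im)
E
```

```text
0.23622458431985927 [0.62240217 0.052003   0.26499965] [-0.8600651  -0.29545068 -1.58907767] 0.001181762392546583 35.6417
```

View pics/side8.png

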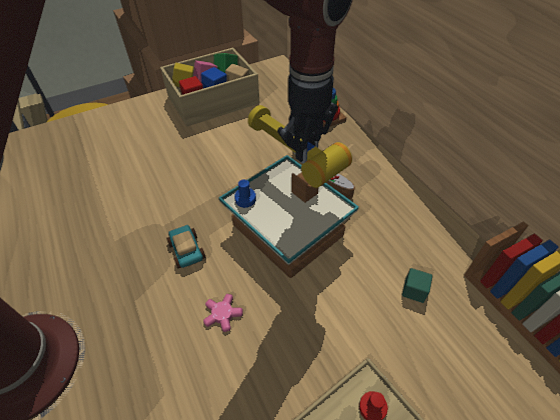

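View pics/w8.png

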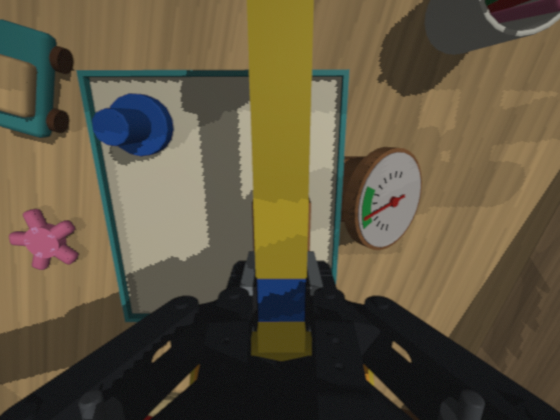

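The handle lies in the same place in the wrist view as it did at the grasp, so it hasn't slipped or tilted. The needle is in the band and the arm is still. Handing in.

```bash
python3 -c "
from h import *
ticket.finish_job();print(arm.read_time())"
```

```text
the job is handed in; nothing more can be done
the job is handed in; nothing more can be done
```

I handed the job in at about 36 s of the 72 s allowed; it gives no verdict, so what follows rests on my own checks.

**Weights:** I moved red to the tray first. The needle then still read about 0.034 m in two views, past the band, so orange followed. With only blue left on the pan, the needle is inside the green band at about 0.02 m. The last overhead picture showed red and orange upright in the tray.

**Hammer:** I gripped it at the blue band, lifted it level and turned it along the groove. It is held with the band about 8 cm above the seat. The cradle's measured position agreed with the final pose to within 2 mm in each of two views. The wrist view of the handle did not change from grasp to finish, so I saw no slip or tilt, and the joint speeds were near zero.

**Disagreements:**
- My first two-view estimates of the knob and rim heights differed from the dial reading by up to about 5 mm. I allowed for that in the grasp heights and nothing collided.
- The wrist force readings drifted by 1–2 N, so I did not use them to judge masses or balance.

The mug, cube, star and car looked unmoved in the pictures; I did not measure them.

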